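# Slide a failed regulator body through the flap of the reject box

### The job

The bright zinc regulator body on the shelf of the red reject box has failed its leak test: with your fingers, and without picking it up, push it steadily along the shelf (do not bat it) and slide it in through the yellow gravity flap until it goes over the sill and down the chute into the box. Then draw your hand back out and clear, so that the flap swings fully shut behind it. Leave the gauge and the rod guide on the shelf, and the parts and wrench on the bench, where they are.

Things in the scene. Friction and masses are not known exactly. Their poses are not given: they have to be found in the camera images.
- reject_box: Red steel reject box, fixed on the bench: 330 wide, 395 deep, 164 high. Origin on the bench top straight under the middle of the shut flap; x points level into the box (the way the part goes in), y to the left seen along x, z up. Its housing, with a clear roof (top at z = 164), is x = -5 to 215 mm; its inside is 205 deep behind the flap and 320 wide.
- shelf (a point): Middle of the level stainless loading shelf in front of the housing, on its top face, 90 mm above the bench; axes as the box. The shelf is 175 deep (box x = -180 to the housing's front panel at -5) and 330 wide, with rims 12 high along its two sides none at the front; two guides 14 high flare from the mouth's sides to 150 apart at x = -45.
- mouth (a point): Middle of the mouth's floor, in the plane of the panel's front face (box x = -5, z = 90); axes as the box. The mouth is 96 wide and 62 high, in a front panel 5 thick whose header above the mouth reaches up to the roof: fingers pointing straight down are stopped by it, fingers leaning forward by 20 to 35 degrees get their tips in under it.
- sill_edge (a point): Middle of the inner edge of the sill (box x = 20, z = 90): the shelf runs on level through the mouth to here, then a smooth 45 degree chute drops to a padded floor 10 mm above the bench. The part goes down by its own weight once its middle is past this edge, that is when its trailing side is about at the flap or a little inside it.
- flap (a joint): Yellow top-hinged flap just inside the mouth, 104 wide, 60 long, 3 thick with a steel strip along its lower edge, 90 g. Hinge line at x = 2.5, z = 156 mm in the box's frame, lower edge 6 mm above the sill. 0 rad = hanging shut against the panel; it swings only inward (into the box) and up, growing to 1.4 rad, moves at a touch (under 1 N) and falls shut by itself.
- regulator_mid (a point): Centre (half-way up) of the bright zinc regulator body, a block 46 x 46 mm, 34 high, with a round spigot 30 mm in diameter and 10 high on top (44 in all), about 0.28 kg, standing loose on the shelf; its centre is 22 mm above the shelf. Its x and y axes are square to its upright faces, z up. It fits through the mouth at any yaw if centred to within 12 mm.
- gauge: Black round pressure gauge lying face up on one side of the shelf, 40 in diameter, 24 high, with a brass stem sticking out 36 from its centre along its -x (towards the shelf's front edge). Origin at the middle of its underside. Leave it alone.
- rod_guide: White nylon rod guide standing on the other side of the shelf, flange 44 in diameter, 22 high. Origin at the middle of its underside. Leave it alone.
- washer_a: Copper crush washer, 26 in diameter, 3 thick, lying on the bench. Leave it alone.
- washer_b: Second copper crush washer, 26 in diameter, 3 thick, lying on the bench. Leave it alone.
- end_cap: Aluminium cylinder end cap, 50 x 50, 32 high, on the bench beside the box. Leave it alone.
- barrel: Square aluminium cylinder barrel lying along its x axis, 130 x 45 x 45, on the bench beside the box. Leave it alone.
- wrench: Steel wrench, 150 long, lying on the bench. Leave it alone.

How it is judged (in metres and radians):
On the way, in this order (a step that is already met when the one before it is completed fails the run):
1. the regulator body, sliding into the mouth, has pushed the flap open (value of joint flap above 0.6 rad and x of regulator_mid in the frame of reject_box between -0.03 and 0.05 m).
2. the regulator body has gone over the sill and down the chute (x of regulator_mid in the frame of reject_box above 0.06 m and z of regulator_mid in the frame of reject_box below 0.08 m), for 0.2 s.
At the end, for the whole second after the job is handed in: The regulator body lies at rest at the foot of the chute inside the reject box (its centre more than 60 mm behind the flap and less than 75 mm above the bench) and the flap hangs shut (within 0.06 rad) (x of regulator_mid in the frame of reject_box between 0.06 and 0.21 m and z of regulator_mid in the frame of reject_box between 0 and 0.075 m and y of regulator_mid in the frame of reject_box between -0.16 and 0.16 m and linear speed of regulator below 0.02 m/s and value of joint flap below 0.06 rad); the robot touches nothing.
It fails at once if the regulator body is lifted more than 10 mm off the shelf (z of regulator_mid in the frame of reject_box above 0.122 m).
It fails at once if the regulator body is batted along the shelf (faster than 0.6 m/s in front of the flap) (x of regulator_mid in the frame of reject_box below -0.01 m and linear speed of regulator above 0.6 m/s).
It fails at once if the gauge or the rod guide on the shelf is disturbed (moved more than 15 mm) (distance of any of gauge, rod_guide from where it was at the start of the episode above 0.015 m).
It fails at once if a washer, the end cap, the barrel or the wrench on the bench is disturbed (moved more than 15 mm) (distance of any of washer_a, washer_b, end_cap, barrel, wrench from where it was at the start of the episode above 0.015 m).
It also fails if it takes over 58 s, if anything falls off the work surface, if the arm or the gripper's body presses on something with over 40 N, if the wrist force passes 120 N, or if a joint passes its speed limit or range.

### The arm

A 7-joint arm with a two-finger parallel gripper is mounted at the origin on the work surface. World frame = base frame: x ahead of the robot, y to its left, z up, the work surface at z = 0. Lengths are in m, angles in degrees, forces in N, time in s.
With the tool pointing down it reaches from about 0.4 to 0.9 m from the base axis. Payload 5.5 kg.
Tool frame: the origin (TCP) lies on the centre line of the jaws, within the pads' length; the fingertips stand robot.tcp_to_tips ahead of it and the grasp point (between the pads) lies 6 mm ahead of it (robot.tcp_to_tips is the distance from the TCP to the fingertips, in m); z points along the fingers, y is the line along which they close (so a half turn about z gives the same grasp; the last joint's range is limited). The gripper opens to 85 mm and grips with 20 to 120 N. Pads are 22 mm wide; open, the fingers measure 114 mm over their backs; the gripper's body (76 mm by 85 mm) begins 54 mm behind the grasp point. The pads swing forward as they close: fully open they stand 13 mm farther back than shut.
Start: joints at [90.424, 28.699, -24.465, 88.831, 12.651, 65.22, -12.049], TCP at [0.164, -0.629, 0.256] pointing down, gripper open.
Joint ranges: [-164.97, 164.97], [-17.58, 116.51], [-87.97, 89.64], [11.32, 138.91], [-80.73, 260.73], [10.89, 115.49], [-147.41, 147.41]. Speed limits (degrees/s): [147.25, 147.25, 180, 180, 180, 180, 180].

### API

Orientations are given as a 3x3 rotation matrix whose columns are the frame's x, y, z axes.
In Python, from station import robot gives the robot as it stands. The module is installed in compiled form; this text tells all that it offers.
- The arm moves only by the tool play_rows, never from a script. Its argument "increments" is one flat list of numbers, 4 for each row, row after row: the shift along the tool's x, y, z in units of 25 mm (1.0 is 25 mm), then the turn about the tool's z in units of 5 degrees (1.0 is 5 degrees). A call has 1 to 8 rows; each row is the pose to reach, as a shift and turn from the pose commanded when the call began, along the tool's axes at that moment; what a row does not reach only later rows make up. A row lasts 1/12 s, in which the tool goes at most 41.7 mm and 7.16 degrees, less where a joint would pass 70% of its speed; a pose out of reach is approached as far as the arm can. A call with a gripper value outside its range is refused whole. "claw" is the opening in per cent of the stroke, from 0 (shut) to 100 (fully open), set as the call begins (left out, the last holds). The fingers move at their own pace and stop on an object; "squeeze" is the grip in N (left out, the last holds). Time passes only in rows, so rows that repeat a pose let the fingers close. It gives the time, the measured TCP pose, the force, the opening and the grip force at its end, in the units of the state.
- robot.state(): the state, without advancing time (a new reading comes with each control period).
- robot.get_image(name): name is "side" or "top"; returns (picture, depth): 480x640x3 uint8, blue, green, red; 480x640 float32, m along the optical axis (not along the pixel's ray), 0 where there is no reading.
- robot.camera_info(name): a dict with "intrinsics" (3x3 intrinsics, pixels), "origin" and "rotation" of the camera in the world. Camera axes: x right, y down, z forward; pixel columns grow to the right and rows downward; lengths in m; the calibration is good to about 2 mm. A picture is of the moment at which its call begins. camera_info takes no time and is no camera call.
- robot.finish_job(): hands the job in; it is judged then, once.
The state is a dict: "time": time; "joints": joint angles; "joint_velocities": joint speeds; "joint_efforts": joint torques, N m; "tcp_pos": TCP position; "tool_rot": TCP orientation; "force": force on the tool from outside, world axes, zero at the start; "moment": the same for the moment, N m; "grip_width": finger opening in m; "gripper_force": force on a finger pad.
Only numpy, scipy, OpenCV 4.12 (cv2) and the standard library are available. Lean on these libraries where they do the work, as an engineer would, in place of code of your own. Each camera call takes 0.05 s, during which the arm holds its last target. There are 200 camera calls.

## Working session

There is one attempt and no reset: what is moved stays moved. The work goes in short steps, Python scripts to look and compute and a tool call to move; the robot and the scene stay as the last step left them, time stands still between calls to the robot, and variables do not carry over. Pictures are saved under pics/ and viewed, at most 10 in all, crops included, and the job is handed in when it is done.

Besides the shell and the picture viewer there is one more tool, called after "Request:" as name(argument=value, ...), one argument or row to a line, values as JSON. play_rows: Moves the arm, as the interface text tells. Its arguments: {"type":"object","properties":{"increments":{"type":"array"},"claw":{"type":"number"},"squeeze":{"type":"number"}},"required":["increments"]}

```bash
mkdir -p pics; python3 - <<'E'
from station import robot
import cv2,numpy as np
np.set_printoptions(precision=4,suppress=True)
for n in("top","side"):
    p,d=robot.get_image(n); cv2.imwrite(f"pics/{n}0.png",p); np.save(f"{n}0.npy",d)
    c=robot.camera_info(n); print(n,c)
s=robot.state(); print(s["time"],s["tcp_pos"],s["tool_rot"],s["grip_width"],robot.tcp_to_tips)
E
```

```text
top {'intrinsics': array([[560.7709,   0.    , 335.5128],
       [  0.    , 560.7709, 230.0119],
       [  0.    ,   0.    ,   1.    ]]), 'origin': array([ 0.5245, -0.0062,  1.0215]), 'rotation': array([[-0.0047, -0.996 ,  0.0896],
       [-0.9999,  0.0035, -0.0138],
       [ 0.0134, -0.0897, -0.9959]])}
side {'intrinsics': array([[512.6124,   0.    , 317.2539],
       [  0.    , 512.6124, 241.6403],
       [  0.    ,   0.    ,   1.    ]]), 'origin': array([0.2608, 0.4927, 0.6602]), 'rotation': array([[-0.8351, -0.3617,  0.4145],
       [-0.5498,  0.5757, -0.6053],
       [-0.0197, -0.7333, -0.6796]])}
0.1 [ 0.1643 -0.6283  0.2554] [[ 0.9674  0.2531 -0.0004]
 [ 0.2531 -0.9674  0.0017]
 [ 0.     -0.0018 -1.    ]] 0.085024054303515 0.025
```

View pics/top0.png

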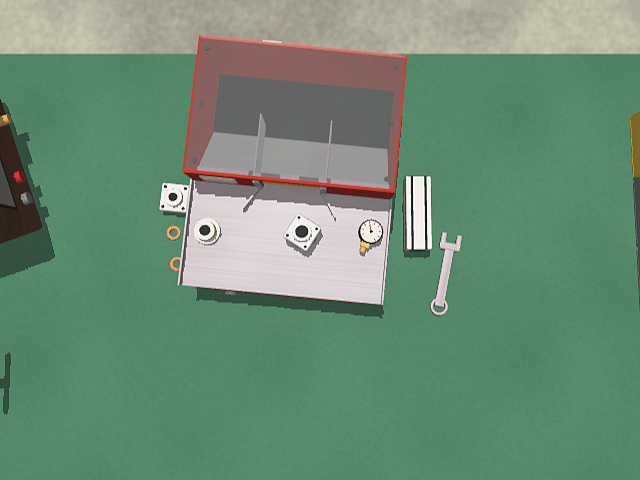

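View pics/side0.png

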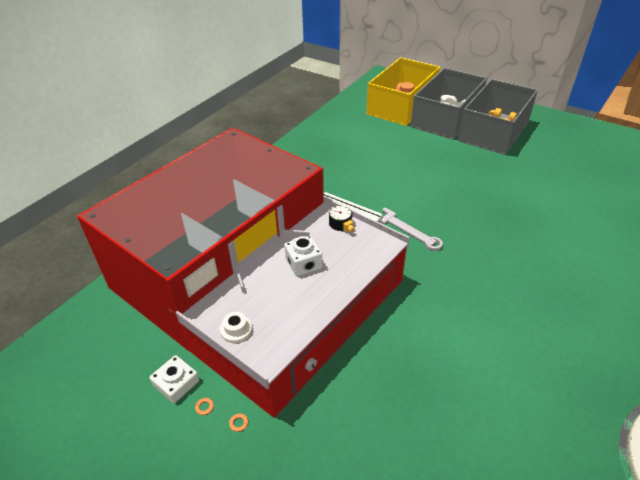

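The top view shows the regulator at about (303,232), turned to a near diagonal, with the mouth centred near (291,186). The gauge is at (370,235) and the rod guide at (207,231). The side view confirms that the shelf lane is clear. Next I measure the box frame and the block's pose.

```bash
cat > h.py <<'E'
from station import robot
import cv2,numpy as np
np.set_printoptions(precision=4,suppress=True)
def ray(n,uv,z):
    c=robot.camera_info(n); uv=np.atleast_2d(uv).astype(float)
    d=np.c_[uv,np.ones(len(uv))]@np.linalg.inv(c["intrinsics"]).T@c["rotation"].T
    return c["origin"]+d*((z-c["origin"][2])/d[:,2])[:,None]
E
python3 - <<'E'
from h import *
p=cv2.imread("pics/top0.png"); h=cv2.cvtColor(p,cv2.COLOR_BGR2HSV)
red=((h[...,0]<8)|(h[...,0]>172))&(h[...,1]>90)&(h[...,2]>60)
red=red.astype(np.uint8); red[:,:150]=0; red[:,420:]=0; red[205:]=0
c=max(cv2.findContours(red,0,2)[0],key=cv2.contourArea)
q=cv2.approxPolyDP(cv2.convexHull(c),6,True)[:,0]; w=ray("top",q,.164); print(np.c_[q,w])
crop=cv2.resize(p[165:310,170:400],None,fx=3.4,fy=3.4,interpolation=2); cv2.imwrite("pics/crop.png",crop)
b=((h[...,1]<14)&(h[...,2]>225)).astype(np.uint8); b[:205]=0;b[265:]=0;b[:,:275]=0;b[:,335:]=0
c=max(cv2.findContours(b,0,2)[0],key=cv2.contourArea); print(cv2.contourArea(c),cv2.minAreaRect(c))
d=np.load("top0.npy"); k=robot.camera_info("top"); K=k["intrinsics"]
v,u=np.mgrid[205:265,270:340]; v=v.ravel();u=u.ravel(); D=d[v,u]
P=(np.c_[u,v,np.ones(len(u))]@np.linalg.inv(K).T*D[:,None])@k["rotation"].T+k["origin"]
for lo,hi in((.113,.129),(.130,.14)):
    m=(P[:,2]>lo)&(P[:,2]<hi); x=P[m,:2].astype(np.float32); print(m.sum(),x.mean(0),np.median(P[m,2]),cv2.minAreaRect(x))
E
```

```text
[[199.      35.       0.9117   0.1962   0.164 ]
 [406.      55.       0.8794  -0.1309   0.164 ]
 [390.     198.       0.6511  -0.1025   0.164 ]
 [198.     180.       0.6799   0.1937   0.164 ]
 [183.     172.       0.6924   0.217    0.164 ]]
1339.5 ((304.5, 230.5), (51.0, 59.0), 90.0)
535 [0.6006 0.0352] 0.12452920320307259 ((0.6019037961959839, 0.035474106669425964), (0.04677852988243103, 0.047790538519620895), 57.1415901184082)
296 [0.6016 0.0357] 0.13501661711996904 ((0.6013614535331726, 0.03561843931674957), (0.028648223727941513, 0.030344238504767418), 0.2885293960571289)
```

View pics/crop.png

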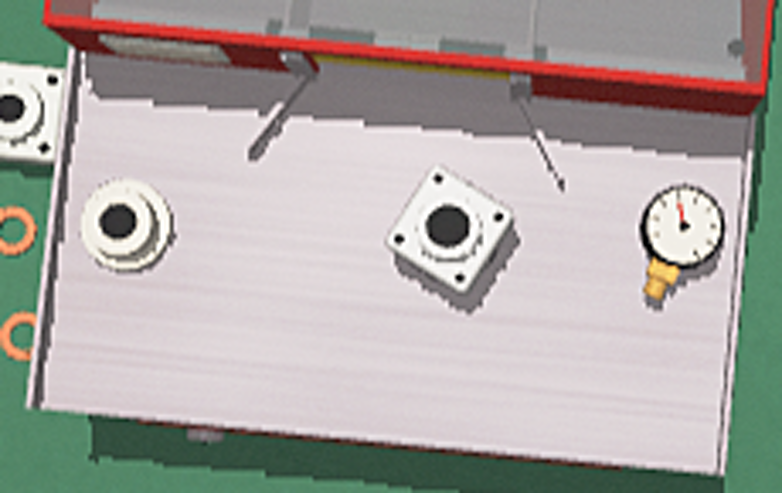

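Request:
play_rows(
  increments=[0.5, -0.5, 0, 0, 1.5, -1.5, 0, 0, 2.6, -2.6, 0, 0, 3.7, -3.7, 0, 0, 4.8, -4.8, 0, 0, 5.9, -5.9, 0, 0, 6.9, -6.9, 0, 0, 7.5, -7.5, 0, 0],
  claw=15,
  squeeze=20,
)

```text
time: 0.77
tcp_pos: [0.3004, -0.3958, 0.2561]
tool_rot: [[0.966, 0.257, -0.0], [0.257, -0.966, 0.001], [0.0, -0.001, -1.0]]
force: [-0.3, -0.3, -0.9]
grip_width: 0.0126
gripper_force: 0.0
```

Request:
play_rows(
  increments=[0.7, -0.7, 0, 0, 1.7, -1.7, 0, 0, 2.8, -2.8, 0, 0, 3.9, -3.9, 0, 0, 5, -5, 0, 0, 6, -6, 0, 0, 6.9, -6.9, 0, 0, 7.5, -7.5, 0, 0],
)

```text
time: 1.43
tcp_pos: [0.4336, -0.1676, 0.2564]
tool_rot: [[0.967, 0.256, 0.001], [0.256, -0.967, 0.001], [0.001, -0.0, -1.0]]
force: [-0.1, -0.6, -0.3]
grip_width: 0.0131
gripper_force: 0.0
```

Request:
play_rows(
  increments=[0.7, -0.7, 0, 0.2, 1.7, -1.7, 0, 0.5, 2.7, -2.7, 0, 0.5, 3.7, -3.7, 0, 0.5, 4.7, -4.8, 0, 0.5, 5.6, -5.8, 0, 0.5, 6.1, -6.4, 0, 0.5, 6.1, -6.4, 0, 0.5],
)

```text
time: 2.1
tcp_pos: [0.5405, 0.0282, 0.2565]
tool_rot: [[0.976, 0.218, 0.001], [0.218, -0.976, 0.004], [0.002, -0.003, -1.0]]
force: [-1.1, 0.5, 0.1]
grip_width: 0.0128
gripper_force: 0.0
```

```bash
python3 - <<'E'
from h import *
s=robot.state();t=s["tcp_pos"];R=np.array(s["tool_rot"]);print(t,R)
print((R.T@(np.array([.5394,.0221,.126])-t))/.025)
E
```

```text
[0.5405 0.0282 0.2565] [[ 0.976   0.2177  0.0011]
 [ 0.2177 -0.976   0.0038]
 [ 0.0019 -0.0035 -1.    ]]
[-0.1045  0.2479  5.2174]
```

Request:
play_rows(
  increments=[-0.1, 0.1, 0.7, 0, -0.1, 0.2, 1.7, 0, -0.1, 0.2, 2.7, 0, -0.1, 0.2, 3.6, 0, -0.1, 0.2, 4.4, 0, -0.1, 0.2, 5, 0, -0.1, 0.2, 5.2, 0, -0.1, 0.2, 5.2, 0],
)

```text
time: 2.77
tcp_pos: [0.5366, 0.016, 0.1248]
tool_rot: [[0.978, 0.21, -0.003], [0.21, -0.978, -0.0], [-0.003, -0.001, -1.0]]
force: [0.2, -0.4, -0.9]
grip_width: 0.0129
gripper_force: 0.0
```

```bash
python3 - <<'E'
from h import *
s=robot.state();t=s["tcp_pos"];R=np.array(s["tool_rot"]);print(t,R,s["force"])
print((R.T@(np.array([.5394,.0221,.126])-t))/.025)
a,_=robot.get_image("top");b,_=robot.get_image("side")
cv2.imwrite("pics/d1.png",np.hstack([cv2.resize(a[150:320,200:400],None,fx=2,fy=2),cv2.resize(b[160:330,200:400],None,fx=2,fy=2)]))
E
```

```text
[0.5366 0.016  0.1248] [[ 0.9777  0.21   -0.0035]
 [ 0.21   -0.9777 -0.0002]
 [-0.0034 -0.0006 -1.    ]] [ 0.167  -0.3504 -0.8745]
[ 0.1605 -0.2145 -0.047 ]
```

View pics/d1.png

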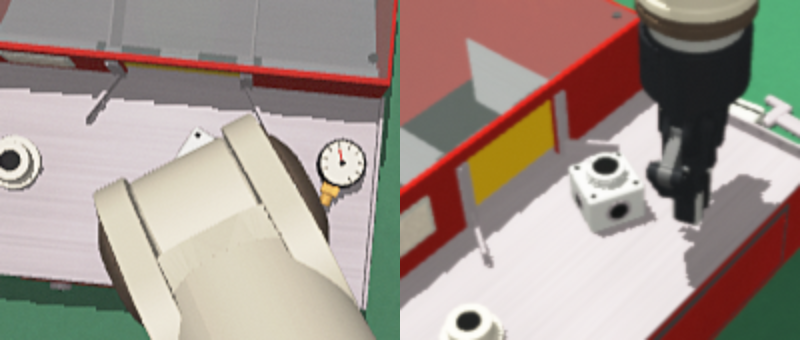

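The fingers stand just behind the trailing corner and the lane is clear. Next I trim about 5 mm sideways and close up on the corner.

Request:
play_rows(
  increments=[0.1, -0.2, 0, 0, 0.15, -0.2, 0, 0, 0.15, -0.2, 0, 0, 0.3, -0.2, 0, 0, 0.5, -0.2, 0, 0, 0.7, -0.2, 0, 0, 0.9, -0.2, 0, 0, 1.0, -0.2, 0, 0],
)

```text
time: 3.53
tcp_pos: [0.5625, 0.0272, 0.1264]
tool_rot: [[0.978, 0.211, 0.001], [0.211, -0.978, 0.0], [0.001, -0.0, -1.0]]
force: [0.2, -0.3, 0.2]
grip_width: 0.013
gripper_force: 0.0
```

Request:
play_rows(
  increments=[0.15, 0, 0, 0, 0.3, 0, 0, 0, 0.5, 0, 0, 0, 0.7, 0, 0, 0, 0.8, 0, 0, 0, 0.8, 0, 0, 0],
)

```text
time: 4.03
tcp_pos: [0.5819, 0.0316, 0.1264]
tool_rot: [[0.978, 0.211, 0.001], [0.211, -0.978, 0.001], [0.001, -0.0, -1.0]]
force: [-0.5, -0.4, -0.2]
grip_width: 0.0129
gripper_force: 0.0
```

```bash
python3 - <<'E'
from h import *
s=robot.state();print(s["tcp_pos"],s["force"])
b,_=robot.get_image("side")
cv2.imwrite("pics/d2.png",cv2.resize(b[160:330,200:400],None,fx=3,fy=3))
E
```

```text
[0.5819 0.0316 0.1264] [-0.4523 -0.3683 -0.2221]
```

View pics/d2.png

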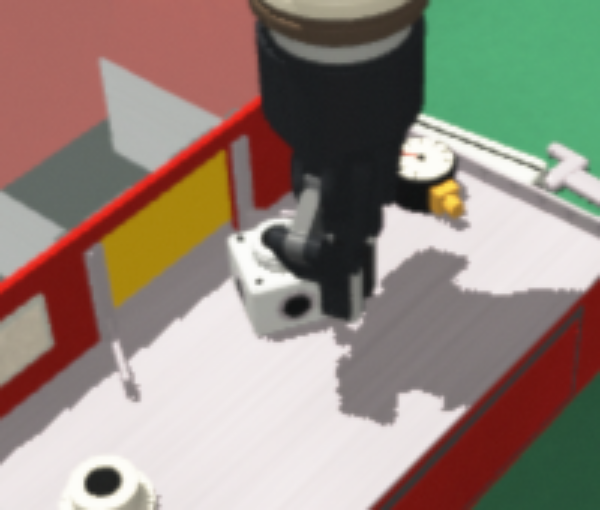

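The corner is seated between the two fingers and the block has begun to slide. I keep pushing steadily along the slanted line.

Request:
play_rows(
  increments=[0.1, 0, 0, 0, 0.3, 0, 0, 0, 0.5, 0, 0, 0, 0.7, 0, 0, 0, 0.9, 0, 0, 0, 1.1, 0, 0, 0, 1.2, 0, 0, 0, 1.2, 0, 0, 0],
)

```text
time: 4.75
tcp_pos: [0.6113, 0.0378, 0.1264]
tool_rot: [[0.978, 0.211, 0.001], [0.211, -0.978, 0.001], [0.001, -0.0, -1.0]]
force: [-0.9, -0.1, 0.5]
grip_width: 0.0128
gripper_force: 0.0
```

```bash
python3 - <<'E'
from h import *
s=robot.state();t=np.array(s["tcp_pos"]);print(t,s["force"])
X=np.array([.9953,-.0967]);Y=np.array([.0967,.9953]);d=t[:2]-[.6815,.0529];print("tcp box",d@X,d@Y)
a,D=robot.get_image("top");b,DS=robot.get_image("side")
k=robot.camera_info("side")
v,u=np.mgrid[200:300,230:330]; v=v.ravel();u=u.ravel()
P=(np.c_[u,v,np.ones(len(u))]@np.linalg.inv(k["intrinsics"]).T*DS[v,u][:,None])@k["rotation"].T+k["origin"]
g=b[v,u].astype(int); m=(P[:,2]>.118)&(P[:,2]<.129)&(g.min(1)>150)
q=P[m,:2]-[.6815,.0529]; x=np.c_[q@X,q@Y].astype(np.float32); print(m.sum(),cv2.minAreaRect(x),x.min(0),x.max(0))
cv2.imwrite("pics/d3.png",np.hstack([cv2.resize(a[150:320,200:400],None,fx=2,fy=2),cv2.resize(b[160:330,200:400],None,fx=2,fy=2)]))
E
```

```text
[0.6113 0.0378 0.1264] [-0.8755 -0.0949  0.4845]
tcp box -0.06836445538687311 -0.02179748307735652
204 ((-0.0410245880484581, -0.0208401121199131), (0.06684362143278122, 0.04518986493349075), 57.58270263671875) [-0.0775 -0.0379] [-0.0106  0.0175]
```

View pics/d3.png

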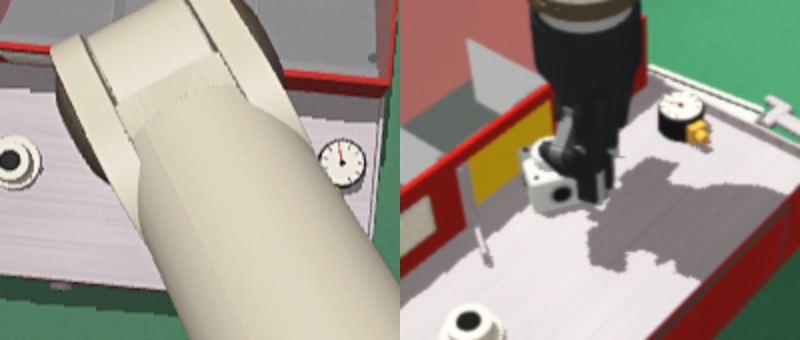

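Request:
play_rows(
  increments=[0.15, -0.03, 0, 0.3, 0.35, -0.08, 0, 0.8, 0.6, -0.13, 0, 1.4, 0.85, -0.19, 0, 2.0, 1.1, -0.25, 0, 2.6, 1.35, -0.3, 0, 3.2, 1.5, -0.33, 0, 3.5, 1.5, -0.33, 0, 3.5],
)

```text
time: 5.52
tcp_pos: [0.6457, 0.0542, 0.1264]
tool_rot: [[0.996, -0.094, 0.0], [-0.094, -0.996, 0.0], [0.0, -0.0, -1.0]]
force: [0.4, 0.2, -0.3]
grip_width: 0.0127
gripper_force: 0.4
```

```bash
cat > m.py <<'E'
from h import *
import sys
s=robot.state();t=np.array(s["tcp_pos"]);R=np.array(s["tool_rot"]);print(t,s["force"])
X=np.array([.9953,-.0967]);Y=np.array([.0967,.9953]);d=t[:2]-[.6815,.0529];print("tcp box",d@X,d@Y,"yaw",np.degrees(np.arctan2(R[:2,0]@Y,R[:2,0]@X)))
a,D=robot.get_image("top");b,DS=robot.get_image("side")
cv2.imwrite(f"pics/{sys.argv[1]}.png",np.hstack([cv2.resize(a[50:220,180:400],None,fx=2,fy=2)[:,:380],cv2.resize(b[150:320,170:380],None,fx=2,fy=2)]))
E
python3 m.py d4
```

```text
[0.6457 0.0542 0.1264] [ 0.4272  0.2482 -0.2874]
tcp box -0.03578683268968833 -0.002201703492849217 yaw 0.17081740785226976
```

View pics/d4.png

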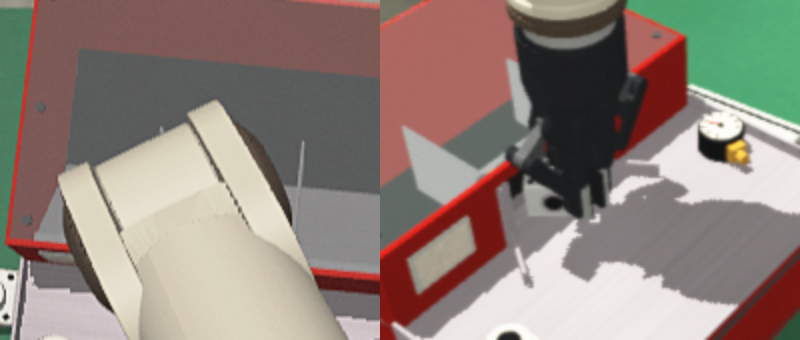

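Request:
play_rows(
  increments=[0.1, 0, 0, 0, 0.2, 0, 0, 0, 0.3, 0, 0, 0, 0.4, 0, 0, 0, 0.5, 0, 0, 0, 0.6, 0, 0, 0, 0.65, 0, 0, 0, 0.65, 0, 0, 0],
)

```text
time: 6.28
tcp_pos: [0.66, 0.0519, 0.1264]
tool_rot: [[0.996, -0.093, -0.004], [-0.093, -0.996, -0.001], [-0.003, 0.001, -1.0]]
force: [-9.3, -0.5, 7.6]
grip_width: 0.0129
gripper_force: 1.7
```

```bash
python3 m.py d5
```

```text
[0.66   0.0519 0.1264] [-9.3218 -0.5457  7.6288]
tcp box -0.02128419015519553 -0.0030947573883134977 yaw 0.20443015912872903
```

View pics/d5.png

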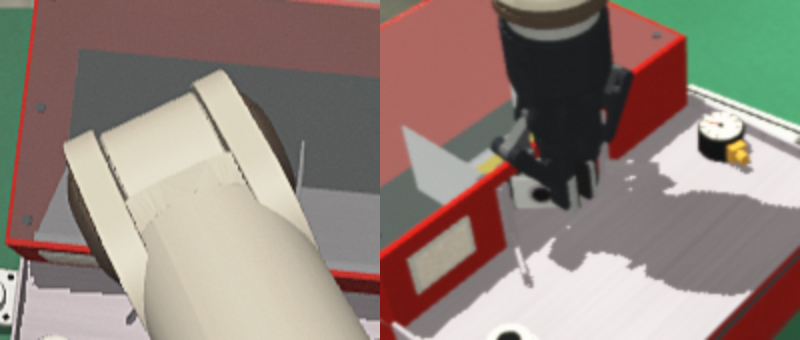

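The flap is open and the block is in the mouth, but a 9 N contact shows the upper fingers are meeting the header. I back off, raise slightly so a slimmer part of the fingers faces the header, shut the fingers and push on the corner itself.

Request:
play_rows(
  increments=[-0.3, 0, 0, 0, -0.7, 0, 0, 0, -0.8, 0, -0.2, 0, -0.8, 0, -0.4, 0, -0.8, 0, -0.5, 0, -0.8, 0, -0.5, 0, -0.8, 0, -0.5, 0],
  claw=0,
)

```text
time: 6.97
tcp_pos: [0.6425, 0.0536, 0.1394]
tool_rot: [[0.996, -0.094, 0.002], [-0.094, -0.996, 0.0], [0.002, -0.0, -1.0]]
force: [0.6, 0.1, -0.3]
grip_width: 0.0002
gripper_force: 0.0
```

Request:
play_rows(
  increments=[0.1, 0, 0, 0, 0.25, 0, 0, 0, 0.4, 0, 0, 0, 0.5, 0, 0, 0, 0.6, 0, 0, 0, 0.7, 0, 0, 0, 0.75, 0, 0, 0, 0.75, 0, 0, 0],
)

```text
time: 7.63
tcp_pos: [0.6601, 0.0526, 0.1389]
tool_rot: [[0.996, -0.093, -0.0], [-0.093, -0.996, 0.0], [-0.001, -0.0, -1.0]]
force: [-3.1, 1.4, 4.2]
grip_width: 0.0004
gripper_force: 2.2
```

```bash
python3 m.py d6
```

```text
[0.6601 0.0526 0.1389] [-3.135   1.4     4.1635]
tcp box -0.021302603086128028 -0.0024096063124859355 yaw 0.23114366682912452
```

View pics/d6.png

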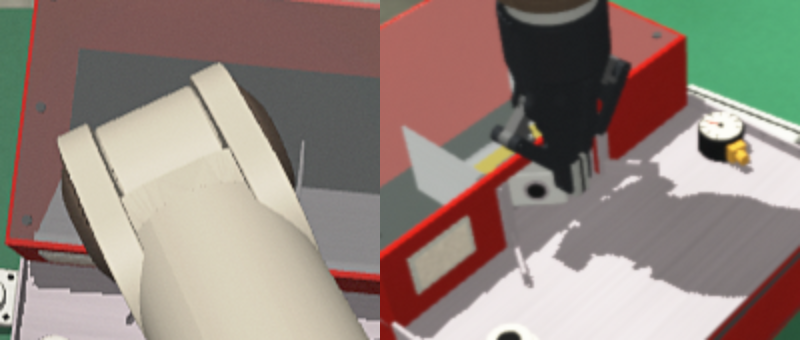

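Request:
play_rows(
  increments=[0.05, 0, 0, 0, 0.1, 0, 0, 0, 0.15, 0, 0, 0, 0.15, 0, 0, 0],
)

```text
time: 8.07
tcp_pos: [0.6613, 0.0518, 0.1379]
tool_rot: [[0.996, -0.093, -0.006], [-0.093, -0.996, -0.001], [-0.006, 0.001, -1.0]]
force: [-10.6, 1.4, 4.1]
grip_width: -0.0001
gripper_force: 0.8
```

```bash
cat > f.py <<'E'
from h import *
X=np.array([.9953,-.0967]);Y=np.array([.0967,.9953])
b,DS=robot.get_image("side");k=robot.camera_info("side")
v,u=np.mgrid[215:270,225:290]; v=v.ravel();u=u.ravel()
P=(np.c_[u,v,np.ones(len(u))]@np.linalg.inv(k["intrinsics"]).T*DS[v,u][:,None])@k["rotation"].T+k["origin"]
q=P[:,:2]-[.6815,.0529]; B=np.c_[q@X,q@Y,P[:,2]]*1000
g=b[v,u].astype(int).min(1)
m=(B[:,2]>96)&(B[:,2]<120)&(B[:,0]>-35)&(B[:,0]<25)&(B[:,1]>-10)&(B[:,1]<38)&(g>110)
F=B[m]; print(m.sum(),F.min(0),F.max(0)); print(cv2.fitLine(F[:,:2].astype(np.float32),cv2.DIST_HUBER,0,.01,.01).ravel())
for y in range(-5,40,5):
    r=F[abs(F[:,1]-y)<2.5]; print(y,len(r),np.median(r[:,0]) if len(r) else None)
# panel front
v,u=np.mgrid[240:300,180:230];v=v.ravel();u=u.ravel()
P=(np.c_[u,v,np.ones(len(u))]@np.linalg.inv(k["intrinsics"]).T*DS[v,u][:,None])@k["rotation"].T+k["origin"]
q=P[:,:2]-[.6815,.0529]; B=np.c_[q@X,q@Y,P[:,2]]*1000
m=(B[:,2]>105)&(B[:,2]<155)&(B[:,0]<10)&(B[:,0]>-20)
print("panel",m.sum(),np.percentile(B[m,0],[10,50,90]),B[m,1].min(),B[m,1].max())
cv2.imwrite("pics/f.png",cv2.resize(b[180:290,200:330],None,fx=5,fy=5,interpolation=2))
E
python3 f.py
```

```text
230 [-32.9131  -8.5452  96.0909] [ 22.6205  24.8046 119.9964]
[ 0.7931  0.6091  6.2314 11.9624]
-5 5 -11.910047131054718
0 31 -8.841617042306867
5 58 -2.7073620086469115
10 22 3.1230032356220825
15 32 10.546427478363874
20 62 16.49792214007837
25 18 20.27637265324954
30 0 None
35 0 None
panel 1396 [-10.3667  -8.1012  -6.3737] 55.97985720802291 157.17445422402847
```

View pics/f.png

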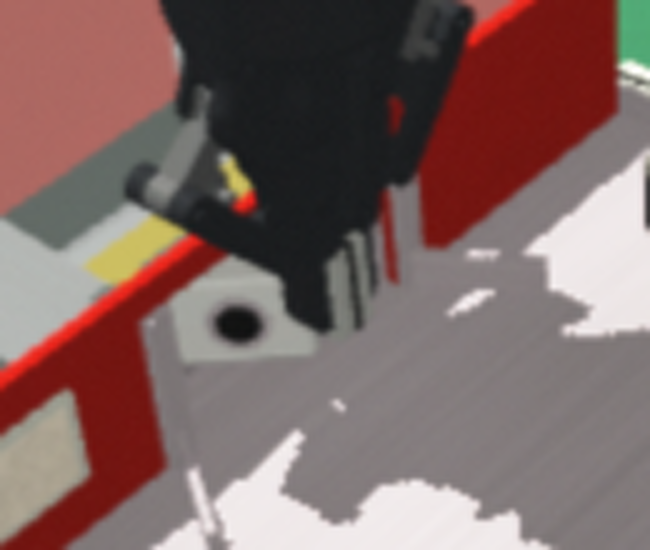

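The panel front measures about 3 mm nearer than I assumed, so the finger faces are flush with it. That puts the block's centre almost on the sill edge. I draw back and check whether it goes over by itself.

Request:
play_rows(
  increments=[-0.3, 0, 0, 0, -0.6, 0, 0, 0, -0.9, 0, 0, 0, -1, 0, 0, 0, -1, 0, 0, 0, -1, 0, 0, 0],
)

```text
time: 8.62
tcp_pos: [0.6394, 0.0538, 0.1392]
tool_rot: [[0.996, -0.093, 0.001], [-0.093, -0.996, -0.0], [0.001, 0.0, -1.0]]
force: [0.6, -0.5, 0.6]
grip_width: -0.0004
gripper_force: 0.0
```

```bash
sed -i 's/.6815,.0529/.6785,.0532/;s/f.png/g.png/' f.py m.py; sed -i 's/.6815,.0529/.6785,.0532/g' f.py; python3 f.py; python3 -c "
from h import *
print(robot.state()['tcp_pos'],robot.state()['force'])"
```

```text
258 [-8.3606 -9.0973 96.098 ] [ 24.931   25.4777 119.946 ]
[ 0.7729  0.6345  7.435  10.0753]
-5 17 -6.932858465838219
0 47 -4.984055334038628
5 56 0.5289065507062247
10 25 5.590542053721405
15 31 14.635093740550422
20 56 19.562056218640244
25 22 23.126895338742436
30 0 None
35 0 None
panel 1395 [-7.3084 -5.0295 -3.3899] 55.440077187671505 158.07001444303657
[0.6395 0.0538 0.1391] [ 0.4206 -0.9967 -0.3639]
```

View pics/g.png

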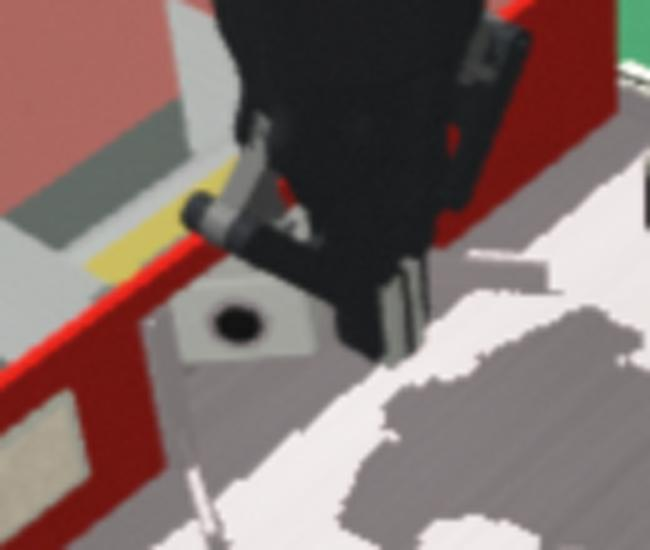

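I've now viewed 11 pictures, one over the limit of 10, so I'll work from numbers alone. The picture shows the block still in the mouth, with the rear corner at crop (313,352) and the left corner at (183,362). I cast those onto the shelf.

```bash
python3 - <<'E'
from h import *
X=np.array([.9953,-.0967]);Y=np.array([.0967,.9953])
w=ray("side",[[200+313/5,180+352/5],[200+183/5,180+362/5]],.09)[:,:2]-[.6785,.0532]
B=np.c_[w@X,w@Y]*1000;print(B,np.linalg.norm(B[1]-B[0]))
d=(B[1]-B[0]);d/=np.linalg.norm(d);m=B.mean(0);print(m+23*np.array([d[1],-d[0]]),np.degrees(np.arctan2(d[1],d[0])))
t=robot.state()["tcp_pos"];t=t[:2]-np.array([.6785,.0532]);print(t@X*1e3,t@Y*1e3)
E
```

```text
[[-6.2431 -4.7473]
 [23.726  24.3132]] 41.74508636044645
[24.7526 -6.7289] 44.118130641330154
-38.82344697573341 -3.2024101393818145
```

Request:
play_rows(
  increments=[0.2, 0, 0, 0, 0.5, 0, 0, 0, 0.75, 0, 0, 0, 0.85, 0, 0, 0, 0.95, 0, 0, 0, 1.0, 0, 0, 0, 1.05, 0, 0, 0, 1.05, 0, 0, 0],
)

```text
time: 9.33
tcp_pos: [0.6613, 0.0518, 0.1374]
tool_rot: [[0.996, -0.093, -0.009], [-0.093, -0.996, -0.001], [-0.009, 0.002, -1.0]]
force: [-12.2, -0.5, 3.7]
grip_width: 0.0001
gripper_force: 0.1
```

```bash
python3 - <<'E'
from h import *
X=np.array([.9953,-.0967]);Y=np.array([.0967,.9953])
s=robot.state();print(s["tcp_pos"],s["force"],s["moment"],s["tool_rot"][:,2])
t=s["tcp_pos"][:2]-np.array([.6785,.0532]);print(t@X*1e3,t@Y*1e3)
E
python3 f.py
```

```text
[0.6613 0.0518 0.1374] [-12.2197  -0.4744   3.6868] [-0.1519  1.9383 -0.3119] [-0.0091 -0.0011 -1.    ]
-17.019297805208048 -3.1062251758041297
240 [-30.0157  -9.2632  96.0046] [ 24.5777  25.2189 119.9575]
[ 0.7999  0.6001  9.4256 11.9298]
-5 7 -7.8498381782081506
0 34 -5.165400650196366
5 56 0.3196510554368499
10 29 5.841208628851008
15 35 14.612750594886654
20 60 20.065549468676736
25 18 23.431210388582723
30 0 None
35 0 None
panel 1394 [-7.267  -5.0236 -3.4803] 55.073773918921944 157.64463452008764
```

Request:
play_rows(
  increments=[-0.3, 0, 0, 0, -0.6, 0, -0.3, 0, -0.6, 0, -0.8, 0, -0.6, 0, -1.0, 0, -0.4, 0, -1.0, 0, -0.2, 0, -1.0, 0, 0, 0, -1.0, 0, 0, 0, -1.0, 0],
)

```text
time: 10.05
tcp_pos: [0.664, 0.0516, 0.1635]
tool_rot: [[0.996, -0.093, -0.004], [-0.093, -0.996, -0.0], [-0.004, 0.001, -1.0]]
force: [-5.2, -0.2, 3.9]
grip_width: 0.0
gripper_force: 2.8
```

```bash
cat > s.py <<'E'
from h import *
X=np.array([.9953,-.0967]);Y=np.array([.0967,.9953])
s=robot.state();print(s["time"],s["tcp_pos"],s["force"],s["moment"],s["tool_rot"][:,2])
t=s["tcp_pos"][:2]-np.array([.6785,.0532]);print(t@X*1e3,t@Y*1e3)
E
python3 s.py
```

```text
10.05 [0.664  0.0516 0.1635] [-5.2222 -0.2476  3.8864] [-0.0764  1.1166 -0.0574] [-0.0045 -0.0004 -1.    ]
-14.238514566522454 -2.988010221998285
```

Raised, the fingers reach about 3 mm further in, since they taper towards the tips. I push again higher on the block.

Request:
play_rows(
  increments=[-0.4, 0, 0, 0, -0.9, 0, 0.1, 0, -1.0, 0, 0.4, 0, -1.0, 0, 0.7, 0, -1.0, 0, 0.75, 0, -1.0, 0, 0.75, 0],
)

```text
time: 10.55
tcp_pos: [0.6403, 0.0535, 0.1437]
tool_rot: [[0.996, -0.094, -0.002], [-0.094, -0.996, -0.0], [-0.002, 0.0, -1.0]]
force: [-1.1, -1.0, 0.6]
grip_width: 0.0002
gripper_force: 0.0
```

```bash
python3 s.py
```

```text
10.55 [0.6403 0.0535 0.1437] [-1.1069 -0.9742  0.5886] [-0.0166  0.0434  0.0558] [-0.0016 -0.     -1.    ]
-38.04083940988668 -3.3890466532138275
```

Request:
play_rows(
  increments=[0.2, 0, 0, 0, 0.45, 0, 0, 0, 0.7, 0, 0, 0, 0.9, 0, 0, 0, 1.0, 0, 0, 0, 1.05, 0, 0, 0, 1.05, 0, 0, 0],
)

```text
time: 11.13
tcp_pos: [0.6615, 0.0525, 0.1434]
tool_rot: [[0.996, -0.092, -0.012], [-0.092, -0.996, -0.001], [-0.012, 0.002, -1.0]]
force: [-15.3, 0.6, 3.8]
grip_width: -0.0001
gripper_force: 0.0
```

```bash
python3 s.py;python3 f.py
```

```text
11.1333 [0.6615 0.0525 0.1434] [-15.2989   0.6129   3.7658] [ 0.1585  2.6061 -0.0387] [-0.0117 -0.0006 -0.9999]
-16.855080238261124 -2.3822895032662905
237 [-26.962   -7.6295  96.0886] [ 24.726   25.6186 119.9829]
[ 0.7791  0.6269  8.3605 11.1226]
-5 6 -8.010149010938
0 35 -5.423706621508823
5 60 0.6311730343613091
10 25 5.139622841831674
15 33 14.772002284427234
20 58 19.738395160333212
25 19 22.9217169724688
30 0 None
35 0 None
panel 1398 [-7.3245 -5.095  -3.4746] 55.14805471923546 157.36927548031045
```

The block hasn't moved in the last three pushes: the wider finger bodies stop on the header before the pads reach it. The fingers need to lean forward, so I lift clear and check in free space whether going to the reach limit tilts the tool.

Request:
play_rows(
  increments=[-0.5, 0, 0, 0, -1.2, 0, 0, 0, -1.5, 0, -0.7, 0, -1.5, 0, -1.9, 0, -1.5, 0, -3.2, 0, -1.5, 0, -4.6, 0, -1.5, 0, -6, 0, -1.5, 0, -7, 0],
)

```text
time: 11.85
tcp_pos: [0.6305, 0.0554, 0.3242]
tool_rot: [[0.996, -0.093, 0.004], [-0.093, -0.996, 0.001], [0.004, -0.001, -1.0]]
force: [1.1, 0.6, -0.2]
grip_width: -0.0001
gripper_force: 0.0
```

Request:
play_rows(
  increments=[1, 0, 0, 0, 2.3, 0, 0, 0, 3.7, 0, 0, 0, 5.1, 0, 0, 0, 6.5, 0, 0, 0, 7.9, 0, 0, 0, 9.3, 0, 0, 0, 10.7, 0, 0, 0],
)

```text
time: 12.52
tcp_pos: [0.8916, 0.0292, 0.3203]
tool_rot: [[0.996, -0.095, 0.001], [-0.095, -0.996, -0.0], [0.001, 0.0, -1.0]]
force: [2.2, 0.8, 1.1]
grip_width: 0.0001
gripper_force: 0.0
```

```bash
python3 s.py; python3 f.py|head -4; python3 -c "
from h import *
print(robot.state()['joints'])"
```

```text
12.5167 [0.8916 0.0292 0.3203] [2.1518 0.8481 1.058 ] [-0.0279 -0.1502 -0.0482] [ 0.0012 -0.0002 -1.    ]
214.41103132307788 -3.2335049036431145
256 [-9.1718 -8.9851 96.0495] [ 24.9486  25.5834 119.9669]
[0.7634 0.6459 6.8696 9.4396]
-5 23 -6.724216685743812
0 48 -4.788914485267714
[   4.0721   59.4246  -31.6662   28.0316   26.8929   95.9418 -105.9354]
```

Request:
play_rows(
  increments=[0.6, 0, 0, 0, 1.2, 0, 0, 0, 1.8, 0, 0, 0, 2.4, 0, 0, 0, 3, 0, 0, 0, 3.6, 0, 0, 0, 4.2, 0, 0, 0, 4.8, 0, 0, 0],
)

```text
time: 13.23
tcp_pos: [0.9343, 0.0194, 0.3013]
tool_rot: [[0.995, -0.096, 0.017], [-0.097, -0.995, 0.003], [0.016, -0.004, -1.0]]
force: [-0.3, -0.1, -0.9]
grip_width: 0.0001
gripper_force: 0.0
```

```bash
python3 s.py; python3 -c "
from h import *
print(robot.state()['joints'])"
```

```text
13.2333 [0.9343 0.0194 0.3013] [-0.2938 -0.1376 -0.9319] [-0.0392  0.0224  0.0025] [ 0.0168  0.0028 -0.9999]
257.8420469726264 -8.925062071607902
[ -5.7386  68.4118  32.3     11.3404 -30.6861 100.9357 -95.1473]
```

Request:
play_rows(
  increments=[2, 0, 0, 0, 4, 0, 0, 0, 6, 0, 0, 0, 8, 0, 0, 0, 10, 0, 0, 0, 12, 0, 0, 0, 12, 0, 0, 0, 12, 0, 0, 0],
)

```text
time: 13.9
tcp_pos: [0.9597, -0.0008, 0.2582]
tool_rot: [[0.994, -0.097, 0.054], [-0.097, -0.995, 0.002], [0.053, -0.007, -0.999]]
force: [-0.8, -1.1, 0.2]
grip_width: -0.0001
gripper_force: 0.0
```

```bash
python3 s.py; python3 -c "
from h import *
print(robot.state()['joints'])"
```

```text
13.9 [ 0.9597 -0.0008  0.2582] [-0.7897 -1.1064  0.2034] [-0.0234  0.0261 -0.0424] [ 0.0536  0.0016 -0.9986]
285.1269890631704 -26.548116934940605
[ -6.5237  75.2207  81.9071  11.3271 -79.5073  99.8525 -90.6406]
```

Request:
play_rows(
  increments=[-1, 0, -0.5, 0, -2, 0, -1, 0, -3, 0, -1.5, 0, -4, 0, -2, 0, -5, 0, -2.5, 0, -6, 0, -3, 0, -6, 0, -3, 0, -6, 0, -3, 0],
)

```text
time: 14.57
tcp_pos: [0.8063, 0.0158, 0.3271]
tool_rot: [[0.994, -0.095, 0.056], [-0.096, -0.995, 0.005], [0.055, -0.011, -0.998]]
force: [0.7, -0.1, -0.3]
grip_width: 0.0
gripper_force: 0.0
```

```bash
python3 s.py; python3 -c "
from h import *
print(robot.state()['joints'])"
```

```text
14.5667 [0.8063 0.0158 0.3271] [ 0.7328 -0.0877 -0.2972] [-0.0167  0.0515  0.0072] [ 0.0558  0.0052 -0.9984]
130.8321592556556 -24.91041578958687
[-33.8539  63.5796  86.5387  61.1408 -66.862   96.9681 -67.1394]
```

The forward lean persists at about 3° after coming back, so overreaching builds a usable lean. I repeat it, outward and upward in free space.

Request:
play_rows(
  increments=[1.4, 0, -0.8, 0, 2.8, 0, -1.6, 0, 4.2, 0, -2.4, 0, 5.6, 0, -3.2, 0, 8, 0, -4, 0, 11, 0, -5, 0, 14, 0, -6, 0, 17, 0, -7, 0],
)

```text
time: 15.23
tcp_pos: [0.9241, -0.0095, 0.3986]
tool_rot: [[0.991, -0.097, 0.091], [-0.097, -0.995, 0.003], [0.09, -0.012, -0.996]]
force: [0.2, 1.5, 0.1]
grip_width: -0.0002
gripper_force: 0.0
```

Request:
play_rows(
  increments=[16, 0, -7, 0, 16, 0, -7, 0, 16, 0, -7, 0, 16, 0, -7, 0, 16, 0, -7, 0, 16, 0, -7, 0, 16, 0, -7, 0, 16, 0, -7, 0],
)

```text
time: 15.9
tcp_pos: [0.9263, -0.025, 0.4229]
tool_rot: [[0.987, -0.095, 0.129], [-0.096, -0.995, 0.001], [0.128, -0.013, -0.992]]
force: [0.8, -0.9, -0.4]
grip_width: 0.0001
gripper_force: 0.0
```

```bash
echo "
print(s['joints'])">>s.py; python3 s.py
```

```text
15.9 [ 0.9263 -0.025   0.4229] [ 0.8405 -0.8824 -0.3536] [0.0126 0.1434 0.0174] [ 0.1288  0.0008 -0.9917]
254.23005782244428 -53.87841782144953
[ -5.3969  65.0208  82.3632  11.315  -78.3421 105.6377 -89.0397]
```

Request:
play_rows(
  increments=[20, 0, -8, 0, 20, 0, -8, 0, 20, 0, -8, 0, 20, 0, -8, 0, 20, 0, -8, 0, 20, 0, -8, 0, 20, 0, -8, 0, 20, 0, -8, 0],
)

```text
time: 16.57
tcp_pos: [0.9296, -0.0399, 0.4428]
tool_rot: [[0.982, -0.096, 0.166], [-0.097, -0.995, -0.001], [0.165, -0.015, -0.986]]
force: [0.6, -0.1, 0.6]
grip_width: 0.0001
gripper_force: 0.0
```

Request:
play_rows(
  increments=[20, 0, -8, 0, 20, 0, -8, 0, 20, 0, -8, 0, 20, 0, -8, 0, 20, 0, -8, 0, 20, 0, -8, 0, 20, 0, -8, 0, 20, 0, -8, 0],
)

```text
time: 17.23
tcp_pos: [0.9307, -0.0515, 0.4662]
tool_rot: [[0.975, -0.096, 0.203], [-0.097, -0.995, -0.003], [0.202, -0.017, -0.979]]
force: [-0.6, -0.1, -0.5]
grip_width: 0.0004
gripper_force: 0.0
```

Request:
play_rows(
  increments=[20, 0, -8, 0, 20, 0, -8, 0, 20, 0, -8, 0, 20, 0, -8, 0, 20, 0, -8, 0, 20, 0, -8, 0, 20, 0, -8, 0, 20, 0, -8, 0],
)

```text
time: 17.9
tcp_pos: [0.93, -0.0605, 0.4923]
tool_rot: [[0.966, -0.096, 0.239], [-0.097, -0.995, -0.005], [0.239, -0.018, -0.971]]
force: [-0.3, -0.4, 0.2]
grip_width: 0.0001
gripper_force: 0.0
```

```bash
python3 s.py
```

```text
17.9 [ 0.93   -0.0605  0.4923] [-0.3018 -0.447   0.1524] [ 0.0019  0.2425 -0.0023] [ 0.2394 -0.005  -0.9709]
261.2743891826101 -88.80705185690917
[ -3.374   60.8607  82.3677  11.3734 -78.3654 103.3052 -87.0018]
```

The fingers now lean forward 14°, which is enough. Next I work out the move back to the pre-push spot.

```bash
cat > go.py <<'E'
from h import *
import sys
X=np.array([.9953,-.0967]);Y=np.array([.0967,.9953]);R=robot.state()["tool_rot"];t=robot.state()["tcp_pos"]
bx,by,z=map(float,sys.argv[1:]); w=np.r_[np.array([.6785,.0532])+X*bx+Y*by,z]
print(w,(R.T@(w-t))/.025)
E
python3 go.py -.075 -.006 .30
```

```text
[0.6033 0.0545 0.3   ] [-14.9096  -3.1851   4.3184]
```

Request:
play_rows(
  increments=[-0.8, -0.2, 0.2, 0, -1.8, -0.4, 0.5, 0, -2.9, -0.6, 0.8, 0, -4, -0.8, 1.2, 0, -5.1, -1.1, 1.5, 0, -6.2, -1.3, 1.8, 0, -7.1, -1.5, 2.1, 0, -7.5, -1.6, 2.2, 0],
)

```text
time: 18.57
tcp_pos: [0.7632, 0.0001, 0.3922]
tool_rot: [[0.967, -0.094, 0.236], [-0.096, -0.995, -0.002], [0.235, -0.021, -0.972]]
force: [0.6, 0.2, -0.3]
grip_width: 0.0003
gripper_force: 0.0
```

```bash
python3 s.py; python3 go.py -.075 -.006 .30
```

```text
18.5667 [0.7632 0.0001 0.3922] [ 0.5919  0.1671 -0.3003] [-0.0486  0.2355  0.0181] [ 0.2358 -0.0019 -0.9718]
89.39412735775166 -44.62375185882938
[-43.6452  52.4644  87.4701  76.0632 -60.3356  85.0481 -61.9074]
[0.6033 0.0545 0.3   ] [-7.2614 -1.4847  2.07  ]
```

Request:
play_rows(
  increments=[-0.5, -0.1, 0.1, 0, -1.4, -0.3, 0.4, 0, -2.4, -0.5, 0.7, 0, -3.5, -0.7, 1.0, 0, -4.6, -0.9, 1.3, 0, -5.8, -1.2, 1.6, 0, -6.8, -1.4, 1.9, 0, -7.2, -1.5, 2.1, 0],
)

```text
time: 19.23
tcp_pos: [0.6044, 0.0536, 0.299]
tool_rot: [[0.967, -0.095, 0.235], [-0.097, -0.995, -0.002], [0.234, -0.021, -0.972]]
force: [-0.3, -0.3, -0.2]
grip_width: -0.0001
gripper_force: 0.0
```

```bash
python3 s.py; python3 go.py -.068 -.006 .13;python3 f.py|head -5
```

```text
19.2333 [0.6044 0.0536 0.299 ] [-0.2582 -0.2937 -0.1577] [-0.0024  0.233  -0.0309] [ 0.2349 -0.002  -0.972 ]
-73.80698254224633 -6.750059988460107
[-67.8062  42.0047  88.5639 106.3929 -51.1908  65.5481 -60.745 ]
[0.6102 0.0538 0.13  ] [-1.3554  0.1115  6.6242]
264 [-8.9348 -9.9765 96.0291] [ 24.8176  25.4027 119.9795]
[0.7639 0.6454 7.3214 9.6099]
-5 19 -6.512195036098452
0 58 -4.120283323043906
5 52 1.3895380406214288
```

Request:
play_rows(
  increments=[-0.2, 0, 0.7, 0, -0.4, 0, 1.7, 0, -0.6, 0, 2.8, 0, -0.8, 0.1, 3.9, 0, -1.0, 0.1, 5, 0, -1.2, 0.1, 5.9, 0, -1.3, 0.1, 6.5, 0, -1.35, 0.1, 6.6, 0],
)

```text
time: 19.95
tcp_pos: [0.6139, 0.052, 0.1305]
tool_rot: [[0.967, -0.096, 0.236], [-0.097, -0.995, -0.005], [0.235, -0.018, -0.972]]
force: [-0.3, -0.2, -0.4]
grip_width: 0.0001
gripper_force: 0.0
```

```bash
python3 s.py; python3 go.py -.024 -.006 .127
```

```text
19.95 [0.6139 0.052  0.1305] [-0.2899 -0.1858 -0.3623] [ 0.05    0.2359 -0.014 ] [ 0.2358 -0.005  -0.9718]
-64.20243980866933 -7.4750864018777685
[-58.4473  49.8199  71.3339 113.3329 -66.316   50.9424 -50.6516]
[0.654  0.0495 0.127 ] [ 1.5302 -0.0548  0.514 ]
```

Request:
play_rows(
  increments=[0.15, 0, 0.05, 0, 0.4, 0, 0.14, 0, 0.65, 0, 0.22, 0, 0.9, 0, 0.3, 0, 1.15, 0, 0.38, 0, 1.35, 0, 0.45, 0, 1.5, 0, 0.5, 0, 1.5, 0, 0.5, 0],
)

```text
time: 20.62
tcp_pos: [0.6549, 0.048, 0.1302]
tool_rot: [[0.966, -0.095, 0.24], [-0.097, -0.995, -0.005], [0.239, -0.018, -0.971]]
force: [-0.4, -0.2, 0.5]
grip_width: 0.0001
gripper_force: 0.0
```

Request:
play_rows(
  increments=[0.08, 0, 0.02, 0, 0.16, 0, 0.04, 0, 0.24, 0, 0.06, 0, 0.32, 0, 0.08, 0, 0.4, 0, 0.1, 0, 0.4, 0, 0.1, 0],
)

```text
time: 21.12
tcp_pos: [0.6651, 0.0471, 0.1302]
tool_rot: [[0.966, -0.095, 0.241], [-0.097, -0.995, -0.006], [0.24, -0.018, -0.971]]
force: [0.6, -0.4, 0.6]
grip_width: -0.0001
gripper_force: 0.0
```

```bash
python3 s.py;python3 f.py
```

```text
21.1167 [0.6651 0.0471 0.1302] [ 0.6102 -0.4389  0.5776] [-0.0012  0.2155 -0.0125] [ 0.2407 -0.0055 -0.9706]
-12.727066336842894 -7.323170119927032
[-53.6381  52.8052  69.4608 106.3538 -66.372   53.1488 -52.5252]
63 [-22.9924  -8.5953  96.2947] [ 24.9373   5.1392 119.7387]
[ 1.     -0.009   8.7927 -1.7175]
-5 16 20.46765876626867
0 40 18.38170956635743
5 3 24.431157147781157
10 0 None
15 0 None
20 0 None
25 0 None
30 0 None
35 0 None
panel 1390 [-7.3369 -5.0714 -3.4459] 55.200937338169005 157.5349785341721
```

The block's face is gone from the mouth, so it has gone down the chute. I draw straight back, then up and clear.

Request:
play_rows(
  increments=[-0.4, 0, -0.1, 0, -1.0, 0, -0.25, 0, -1.8, 0, -0.45, 0, -2.6, 0, -0.65, 0, -3.2, 0, -1.5, 0, -3.5, 0, -2.6, 0, -3.8, 0, -3.7, 0, -4, 0, -4.5, 0],
)

```text
time: 21.83
tcp_pos: [0.54, 0.0572, 0.2166]
tool_rot: [[0.966, -0.096, 0.24], [-0.098, -0.995, -0.005], [0.239, -0.019, -0.971]]
force: [0.9, -0.0, 0.7]
grip_width: 0.0
gripper_force: 0.0
```

Request:
play_rows(
  increments=[-0.7, 0, -1, 0, -1.5, 0, -2, 0, -2.2, 0, -3, 0, -2.8, 0, -4, 0, -3, 0, -5, 0, -3, 0, -5.5, 0, -3, 0, -5.5, 0, -3, 0, -5.5, 0],
)

```text
time: 22.5
tcp_pos: [0.4309, 0.0656, 0.3044]
tool_rot: [[0.969, -0.095, 0.229], [-0.096, -0.995, -0.007], [0.229, -0.015, -0.973]]
force: [-0.4, 2.7, -4.2]
grip_width: 0.0
gripper_force: 0.0
```

```bash
python3 s.py; python3 - <<'E'
from h import *
X=np.array([.9953,-.0967]);Y=np.array([.0967,.9953])
def cloud(n,r):
    b,D=robot.get_image(n);k=robot.camera_info(n);v,u=np.mgrid[r[0]:r[1],r[2]:r[3]];v=v.ravel();u=u.ravel()
    P=(np.c_[u,v,np.ones(len(u))]@np.linalg.inv(k["intrinsics"]).T*D[v,u][:,None])@k["rotation"].T+k["origin"]
    q=P[:,:2]-[.6785,.0532];return b,b[v,u].astype(int),np.c_[q@X,q@Y,P[:,2]]*1000
b,g,B=cloud("side",(180,300,200,330))
h=cv2.cvtColor(b[180:300,200:330],cv2.COLOR_BGR2HSV).reshape(-1,3)
m=(h[:,0]>18)&(h[:,0]<35)&(h[:,1]>150)&(abs(B[:,1])<60)&(B[:,0]>-30)
print("flap",m.sum(),B[m].min(0),np.median(B[m],0),B[m].max(0))
if m.sum()>30:
    A=np.c_[B[m,2],np.ones(m.sum())];c=np.linalg.lstsq(A,B[m,0],rcond=None)[0];print("slope dx/dz",c)
b,g,B=cloud("top",(60,185,190,400))
print("z hist",np.histogram(B[:,2],bins=[0,20,40,60,80,100,155,170])[0])
m=(g.min(1)>185)
v,u=np.nonzero(m.reshape(125,210)); print("bright px",m.sum(),(np.median(u)+190,np.median(v)+60) if len(u) else None)
if len(u): print(ray("top",[[np.median(u)+190,np.median(v)+60]],.04),np.median(B[m],0),(B[m,2].min(),B[m,2].max()))
E
```

```text
22.5 [0.4309 0.0656 0.3044] [-0.3862  2.6966 -4.1544] [0.1435 0.4065 0.1166] [ 0.2289 -0.007  -0.9734]
-247.58645433242708 -11.615271916205394
[ -78.4572  -16.5797   54.5151  125.5453   23.7591   54.2109 -131.5839]
flap 990 [ -8.5038 -48.3281  93.7727] [  1.2711  -0.0013 120.6086] [  4.3445  50.3078 152.2079]
slope dx/dz [-0.0042  1.7566]
z hist [  183     0     0     0   135   450 25293]
bright px 17 (np.float64(191.0), np.float64(181.0))
[[0.7006 0.2349 0.04  ]] [ -5.4146 166.2263 101.8806] (np.float64(0.27961529814279906), np.float64(1021.5055499936359))
```

The flap hangs vertical, so it is shut. I settle the arm and confirm by image difference that the body lies in the box.

Request:
play_rows(
  increments=[0, 0, 0, 0, 0, 0, 0, 0, 0, 0, 0, 0, 0, 0, 0, 0, 0, 0, 0, 0, 0, 0, 0, 0],
)

```text
time: 23.1
tcp_pos: [0.4326, 0.066, 0.3049]
tool_rot: [[0.969, -0.095, 0.228], [-0.096, -0.995, -0.007], [0.227, -0.015, -0.974]]
force: [-0.5, -0.4, -0.3]
grip_width: -0.0004
gripper_force: 0.0
```

```bash
python3 s.py; python3 - <<'E'
from h import *
X=np.array([.9953,-.0967]);Y=np.array([.0967,.9953])
a=cv2.imread("pics/top0.png").astype(int);b,_=robot.get_image("top")
for nm,r in(("box",(60,172,205,395)),("shelf",(200,290,185,385)),("bench",(165,320,150,182)),("bench2",(165,320,400,465))):
    d=(abs(b.astype(int)-a).max(2)>30)[r[0]:r[1],r[2]:r[3]].astype(np.uint8)
    n,l,s,c=cv2.connectedComponentsWithStats(d)
    for i in range(1,n):
        if s[i,4]>40:
            p=c[i]+[r[2],r[0]];w=ray("top",p,.035)[0,:2]-[.6785,.0532];print(nm,s[i],p,"box xy mm",w@X*1e3,w@Y*1e3,b[int(p[1]),int(p[0])])
E
```

```text
23.1 [0.4326 0.066  0.3049] [-0.4877 -0.3917 -0.3267] [-0.0274  0.2702  0.0334] [ 0.2275 -0.0075 -0.9737]
-245.97141893210008 -11.062262572282073
[ -78.3785  -16.1261   54.7077  125.2683   23.2682   54.1471 -131.0415]
box [ 74  39  27  32 818] [292.0966 114.8973] box xy mm 141.78975735775904 17.829519135837966 [172 174 174]
shelf [ 98  24  40  34 631] [304.3312 239.5705] box xy mm -79.80840061497685 -25.851863179231383 [218 216 225]
```

The body lies in the box at about x = 142, y = 18 mm. The flap is shut, the force reading is back to zero, and the image shows nothing else moved.

```bash
python3 -c "
from station import robot
print(robot.finish_job())"
```

```text
the job is handed in; nothing more can be done
None
```

The regulator body slid in through the flap and lies at the foot of the chute, the flap is shut, and in the images nothing else on the shelf or bench had moved; the job is handed in (verdict not shown), though I viewed 11 pictures against the limit of 10.

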